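# Hang the aiming ring on the carousel's free hook

## Task

Turn the aiming-ring carousel slowly by its steel posts until the free hook stands at the front, over the red mark on the base. Then take the yellow X-ray aiming ring out of the drying block and hang it on that hook, tab up: press it back against the sprung pad so that it passes behind the hook's upturned tip, lower it by feel until it really bears on the hook, and only then let go so that the spring clamps it behind the tip. Press the ring only lightly on the rack, do not drop the ring, and leave the other things where they stand.

Things in the scene. Friction and masses are not known exactly. Their poses are not given: they have to be found in the camera images.
- rack_base: Fixed white foot of the rack, 156 mm across, 20 mm high, with a 18 mm steel mast. Origin on the upright turning axis, at the worktop; its -x points to the rack's front, where a red mark lies. The carousel's height on the mast is NOT measured: the hooks' upper face, called H, lies 154 to 182 mm above this origin; find it by feel or sight.
- carousel (a joint): Carousel angle about the axis, rad, counter-clockwise from above positive. At 0 the free hook points along rack_base's -x, over the red mark; at q it points there turned by q about +z. Bearing friction about 0.25 N m, stays where left, stops at +-6.2. Four hooks at 90 degrees; three carry snapped-on blue, red and green rings shaped like the yellow one; hub and housings reach H+18 mm.
- rack_axis (a point): Point on the turning axis, 20 mm above the worktop. Four upright steel turning posts, 10 mm thick with 14 mm black ball ends, stand 56 mm from the axis on the carousel, at 45, 135, 225 and 315 degrees from the free hook, and reach H+71 mm; push or grip them between H+22 and H+65 mm. The hung rings' tabs stand 80 to 92 mm from the axis and reach H+50 mm.
- front_mark (a point): Red mark on the foot at the rack's front, 60 mm from the axis. The free hook to be brought above it is a level steel strip 14 mm wide with a black cushioned seat (upper face at H, underside of hook H-9 mm) that yields up to 1.5 mm, 7 N per mm, then is hard. It ends in an upturned tip to H+8 mm, inner face 92 mm, outer face 96 mm from the axis.
- pad (a joint): Travel of the free hook's black sprung pad, m: 0 = out, grows as pressed toward the axis, stop at 0.014. 2 N at 0, plus 0.25 N per mm. Pad 12 mm wide, from H+1 to H+50 mm, face 84 mm from the axis at 0: 8 mm from the tip, so the 12 mm ring must press it in over 4 mm to pass behind the tip. Properly hung, the ring's middle is 86 mm from the axis and the pad reads 0.004.
- ring_tab (a point): Grip point in the middle of the loose yellow aiming ring's tab. Axes: x along the hole, z up. Ring 12 mm thick (x), 72 mm outside, 56 mm inside diameter, foot below, tab above, 116 mm high in all, 40 to 85 g. Tab 22 mm wide (y, grip it so), 12 mm thick, from 20 mm above to 20 mm below this point. At the start it stands upright in the drying block's slot, its foot 8 mm above the worktop.
- ring_saddle (a point): Middle of the flat face at the top of the ring's hole, 30 mm straight below ring_tab; this face rests on the hook when hung. The hole is 54 mm high below it.
- drying_block: Fixed grey block 42 x 80 x 26 mm in which the ring stands; origin under its middle on the worktop; slot 18 mm deep and 16 mm wide along its y axis.
- cast: Bystander: cream plaster upper dental cast, 65 x 62 x 28 mm, origin at its underside.
- bottle: Bystander: white drop bottle with blue cap, 26 mm across, 68 mm high, origin at its underside.
- dish: Bystander: small glass dappen dish, 31 mm across, 26 mm high, origin at its underside.
Not all that is in view belongs to the job. What is meant by the part that bears ring_tab is not orange, and is the larger of those in its own colour. Leave any blue look-alike of the drying_block alone.

How it is judged (in metres and radians):
On the way, in this order (a step that is already met when the one before it is completed fails the run):
1. the free hook has been turned to the front mark, within 0.15 rad, and stands still, with the ring still in its block (value of joint carousel between -0.15 and 0.15 rad and velocity of joint carousel between -0.05 and 0.05 rad/s and distance of ring_tab from where it was at the start of the episode below 0.03 m), for 0.2 s.
2. the ring has been lifted clear of the block (z of ring_tab in the frame of drying_block above 0.133 m and contact force between the fingers and ring above 0.5 N), for 0.1 s.
At the end, for the whole second after the job is handed in: Free hook within 0.18 rad of the front mark; ring on it, upright within 0.15 rad, released, at rest: saddle on the seat (+2/-3 mm in height, 8 mm sideways), 81 to 89 mm from the axis between tip and pad, pad pressed in over 2.5 mm (value of joint carousel between -0.18 and 0.18 rad and horizontal distance between ring_saddle and rack_axis between 0.081 and 0.089 m and x of ring_saddle in the frame of carousel below -0.08 m and y of ring_saddle in the frame of carousel between -0.008 and 0.008 m and z of ring_saddle in the frame of carousel between -0.003 and 0.002 m and angle between ring_tab's own z axis and vertical below 0.15 rad and value of joint pad above 0.0025 m and linear speed of ring below 0.02 m/s and contact force between the fingers and ring below 0.1 N); the robot touches nothing.
It fails at once if the ring is pressed on the carousel with more than 18 N (contact force between ring and carousel above 18 N).
It fails at once if the ring is let go at the rack while still more than 2.5 mm above the hook's seat (horizontal distance between ring_saddle and rack_axis below 0.13 m and z of ring_saddle in the frame of carousel above 0.0025 m and contact force between the fingers and ring below 0.1 N).
It fails at once if the carousel is flung round faster than 3 rad/s (velocity of joint carousel above 3 rad/s or velocity of joint carousel below -3 rad/s).
It fails at once if the ring drops or springs away: it moves faster than 0.3 m/s while not held (linear speed of ring above 0.3 m/s and contact force between the fingers and ring below 0.1 N).
It fails at once if a bystander (cast, bottle, dish) is moved by more than 15 mm (distance of any of cast, bottle, dish from where it was at the start of the episode above 0.015 m).
It also fails if it takes over 64 s, if anything falls off the work surface, if the arm or the gripper's body presses on something with over 40 N, if the wrist force passes 120 N, or if a joint passes its speed limit or range.

## Robot

A 6-joint arm with a two-finger parallel gripper is mounted at the origin on a cart in front of the work surface, level with it; the furniture and walls round the work are solid. World frame = base frame: x ahead of the robot, y to its left, z up, the work surface at z = 0. Lengths are in mm, angles in rad, forces in N, time in s.
With the tool pointing down it reaches from about 350 to 875 mm from the base axis. Payload 4.2 kg.
Tool frame: the origin (TCP) lies at the very end of the fingers, on their centre line; the grasp point (between the pads) lies 19 mm behind it; z points along the fingers, y is the line along which they close (so a half turn about z gives the same grasp; the last joint's range is limited). The gripper opens to 85 mm and grips with 20 to 120 N. Pads are 22 mm wide; open, the fingers measure 114 mm over their backs; the gripper's body (76 mm by 85 mm) begins 54 mm behind the grasp point. The pads swing forward as they close: fully open they stand 13 mm farther back than shut.
Start: joints at [1.478, 0.385, 0.008, 0, -1.194, -0.259], TCP at [215.335, 586.711, 231.312] pointing down, gripper open.
Joint ranges: [-3.14, 3.14], [-1.21, 2.06], [-1.07, 1.41], [-3.16, 2.05], [-2.99, -0.16], [-3.1, 3.1]. Speed limits (rad/s): [2.79, 2.79, 3.14, 3.14, 3.14, 3.14].

## Interface

Orientations are given as a unit quaternion [x, y, z, w].
In Python, from bench import arm gives the robot as it stands. The module is installed in compiled form; this text tells all that it offers.
- The arm moves only by the tool drive_tool, never from a script. Its argument "targets" is a list of rows, each a list of 5 numbers: the closure, from -1 (fully open) to 1 (shut), then the shift along the tool's x, y, z in mm, then the turn about the tool's z in degrees. In form: [[grip, tx, ty, tz, roll], ...]. A call has 1 to 12 rows; each row is the pose to reach, as a shift and turn from the pose commanded when the call began, along the tool's axes at that moment; what a row does not reach only later rows make up. A row lasts 1/10 s, in which the tool goes at most 50 mm and 8.59 degrees, less where a joint would pass 70% of its speed; a pose out of reach is approached as far as the arm can. A call with a gripper value outside its range is refused whole. The fingers move at their own pace and stop on an object; the grip force is fixed at half the most. Time passes only in rows, so rows that repeat a pose let the fingers close. It gives the time, the measured TCP pose, the force, the opening and the grip force at its end, in the units of the state.
- arm.read_state(): the state, without advancing time (a new reading comes with each control period).
- arm.get_image(name): name is "scene" or "top"; returns the picture (420x560x3 uint8, blue, green, red); there is no depth.
- arm.camera_params(name): a dict with "fov_y" (degrees; the focal length in pixels is half the picture's height over the tangent of half this angle, whatever the lens; pixels are square), "cx", "cy" (the principal point, pixels), "D" ([k1, k2, p1, p2, k3] as OpenCV has them; the pictures are not rectified), "rvec" (rotation vector, rad) and "tvec" (3), from world to camera coordinates, as OpenCV has them. Camera axes: x right, y down, z forward; pixel columns grow to the right and rows downward; lengths in mm; the calibration is good to about 2 mm. A picture is of the moment at which its call begins. camera_params takes no time and is no camera call.
- arm.job_done(): hands the job in; it is judged then, once.
The state is a dict: "clock": time; "joints": joint angles; "joint_vel": joint speeds; "joint_efforts": joint torques, N m; "position": TCP position; "ee_rot": TCP orientation; "contact_force": force on the tool from outside, world axes, zero at the start; "wrist_torque": the same for the moment, N m; "gripper_width": finger opening in mm; "grasp_force": force on a finger pad.
Only numpy, scipy, OpenCV 4.12 (cv2) and the standard library are available. Lean on these libraries where they do the work, as an engineer would, in place of code of your own. Each camera call takes 0.05 s, during which the arm holds its last target. There are 200 camera calls.

## Working session

There is one attempt and no reset: what is moved stays moved. The work goes in short steps, Python scripts to look and compute and a tool call to move; the robot and the scene stay as the last step left them, time stands still between calls to the robot, and variables do not carry over. Pictures are saved under pics/ and viewed, at most 10 in all, crops included, and the job is handed in when it is done.

Besides the shell and the picture viewer there is one more tool, called after "Call:" as name(argument=value, ...) on one line, values as JSON. drive_tool: Moves the arm, as the interface text tells. Its arguments: {"type":"object","properties":{"targets":{"type":"array","items":{"type":"array","items":{"type":"number"}}}},"required":["targets"]}

```bash
mkdir -p pics; cat > h.py <<'E'
import numpy as np, cv2
from bench import arm
def cam(n):
    p=arm.camera_params(n); f=210/np.tan(np.radians(p['fov_y'])/2)
    K=np.array([[f,0,p['cx']],[0,f,p['cy']],[0,0,1.]]); R=cv2.Rodrigues(np.array(p['rvec'],float))[0]
    return K,np.array(p['D'],float),R,np.array(p['tvec'],float).ravel()
def ray(n,uv):
    K,D,R,t=cam(n); q=cv2.undistortPoints(np.array(uv,float).reshape(1,1,2),K,D).ravel()
    d=R.T@np.array([q[0],q[1],1]); return -R.T@t,d/np.linalg.norm(d)
def onz(n,uv,z):
    c,d=ray(n,uv); return c+d*(z-c[2])/d[2]
def two(a,b):
    c1,d1=ray('scene',a); c2,d2=ray('top',b)
    s=np.linalg.lstsq(np.c_[d1,-d2],c2-c1,rcond=None)[0]; p,q=c1+s[0]*d1,c2+s[1]*d2
    return (p+q)/2,np.linalg.norm(p-q)
def proj(n,P):
    K,D,R,t=cam(n); return cv2.projectPoints(np.array(P,float).reshape(-1,1,3),cv2.Rodrigues(R)[0],t,K,D)[0].reshape(-1,2)
E
python3 - <<'E'
from h import *
for n in('scene','top'):
    im=arm.get_image(n); cv2.imwrite(f'pics/{n}0.png',im); K,D,R,t=cam(n); print(n,K[0,0],(-R.T@t).round(),R[2].round(2))
print(arm.read_state())
E
```

```text
scene 467.3808293994263 [-175.  286.  625.] [ 0.7  -0.45 -0.56]
top 386.6908021459249 [ 403. -132. 1115.] [ 0.08  0.   -1.  ]
{'clock': 0.1, 'joints': array([ 1.47761729e+00,  3.85500673e-01,  6.76901176e-03, -4.09064006e-04,
       -1.19406190e+00, -2.58616378e-01]), 'joint_vel': array([ 0.00051155, -0.00190373,  0.00310156,  0.00247002,  0.00126531,
        0.00215949]), 'joint_efforts': array([-1.82055182e-04, -3.93324029e+01,  1.88927579e+01,  4.19788778e+00,
       -2.60822279e-03,  8.50025884e-06]), 'position': array([215.16536502, 586.22875744, 230.32472212]), 'ee_rot': array([ 9.84556132e-01, -1.75066245e-01, -1.06952992e-04,  1.01091044e-03]), 'contact_force': array([-0.25822928,  0.6491945 , -0.60974706]), 'wrist_torque': array([ 0.03638691, -0.02870373,  0.00012169]), 'grasp_force': 0.0, 'gripper_width': 85.49929389255958}
```

View pics/scene0.png

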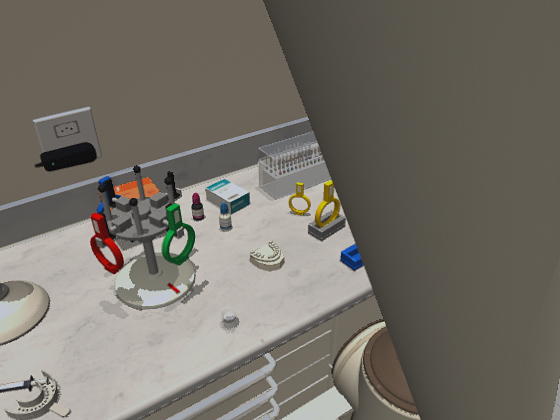

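View pics/top0.png

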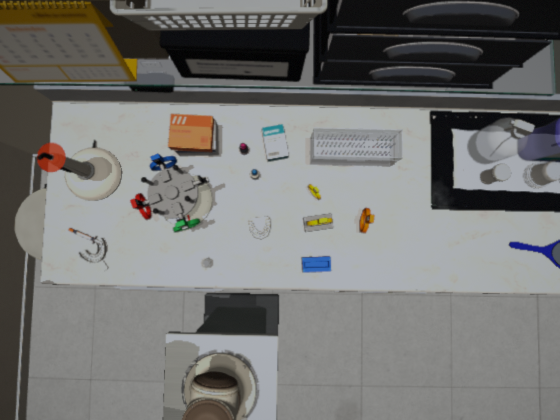

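The scene view shows the rack (mast about (150,260), red mark about (174,288)) and two yellow rings: a small one at (300,198) and a larger one at (328,205) in the grey block. The top view shows the same: rack about (175,195), larger yellow ring in the grey block (318,222), small yellow (314,191), orange ring (366,220) and blue block (316,264). I will enlarge both to confirm.

```bash
python3 - <<'E'
from h import *
for n in('scene','top'): print(n,proj(n,[[215,586,231],[0,0,0],[0,0,300]]).round())
for uv in[(318,222),(314,191),(175,195),(187,224)]: print(uv,onz('top',uv,100).round(),onz('top',uv,0).round())
a=cv2.imread('pics/top0.png'); b=cv2.imread('pics/scene0.png')
c=cv2.resize(a[135:255,130:240],None,fx=4,fy=4,interpolation=2); d=cv2.resize(a[170:290,295:345],None,fx=4,fy=4,interpolation=2)
cv2.imwrite('pics/c1.png',np.hstack([c,d]))
c=cv2.resize(b[155:305,80:210],None,fx=3,fy=3,interpolation=2); d=cv2.resize(b[155:305,270:390],None,fx=3,fy=3,interpolation=2)
cv2.imwrite('pics/c2.png',np.hstack([c,d]))
E
```

```text
scene [[-241.  484.]
 [ 391.  473.]
 [ 433.  315.]]
top [[-45. 321.]
 [220. 389.]
 [201. 443.]]
(318, 222) [ 468. -256.  100.] [ 474. -268.    0.]
(314, 191) [ 550. -245.  100.] [ 564. -256.    0.]
(175, 195) [531. 123. 100.] [544. 148.   0.]
(187, 224) [455.  88. 100.] [460. 110.   0.]
```

View pics/c1.png

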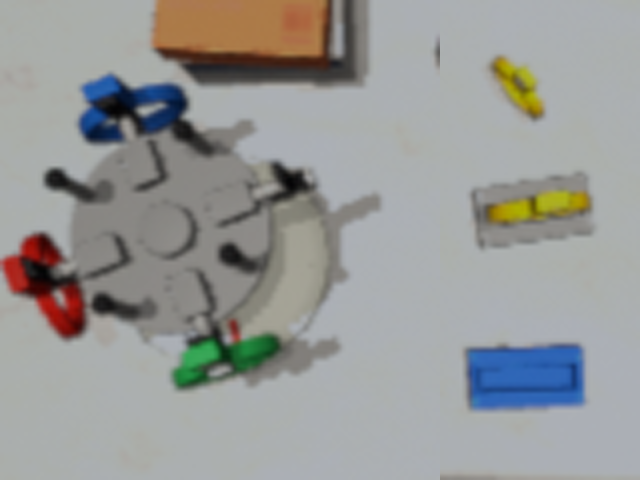

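View pics/c2.png

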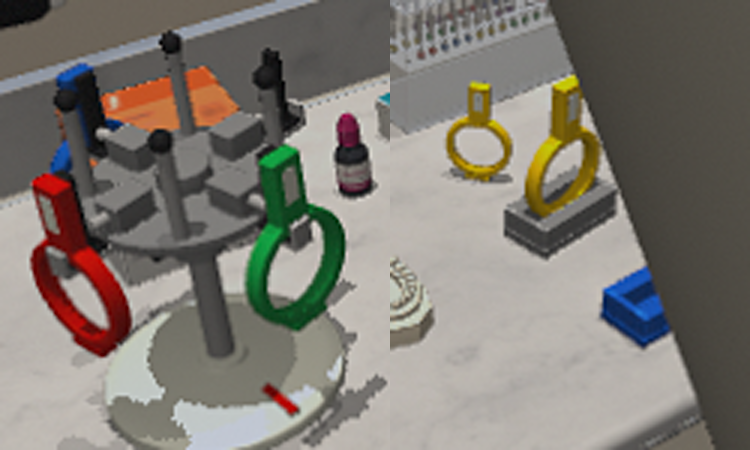

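Candidates for the loose ring: small yellow (314,191), larger yellow in the grey block (318,222), orange (366,220) in the top view. The crops confirm the larger yellow one in the grey block is meant: not orange, and the larger of the two yellows. The free hook with its pad points right in the top view (about (203,180)), and the red mark is at scene (174,288).

```bash
python3 - <<'E'
from h import *
T=[(144.2,179.8),(176.5,168.8),(187.8,199),(155.8,211)]; S=[(137.3,169),(101.7,187.7),(133.3,202),(168.7,180.3)]
import itertools
M=min(itertools.permutations(range(4)),key=lambda p:sum(two(S[p[i]],T[i])[1] for i in range(4)))
P=np.array([two(S[M[i]],T[i])[0] for i in range(4)]); print(M,[two(S[M[i]],T[i])[1].round(1) for i in range(4)]); print(P.round(1))
c=P.mean(0); print('axis',c.round(1), np.hypot(*(P-c)[:,:2].T).round(1),np.degrees(np.arctan2(*(P-c)[:,1::-1].T)).round(1))
z=c[2]; Q=np.array([onz('top',t,z) for t in T]);c=Q.mean(0);print('axis2',c.round(1),np.hypot(*(Q-c)[:,:2].T).round(1),np.degrees(np.arctan2(*(Q-c)[:,1::-1].T)).round(1))
b=cv2.imread('pics/scene0.png');h=cv2.cvtColor(b,cv2.COLOR_BGR2HSV)
m=cv2.inRange(h,(0,150,90),(6,255,255))|cv2.inRange(h,(174,150,90),(180,255,255)); ys,xs=np.nonzero(m[275:300,150:200]); print('mark px',xs.mean()+150,ys.mean()+275,len(xs))
pts=np.c_[xs+150,ys+275]; W=np.array([onz('scene',p,20) for p in pts]);mk=W.mean(0);print('mark',mk.round(1)); u,s,v=np.linalg.svd((W-mk)[:,:2]);print('dir',v[0],'vec from axis',(mk-c)[:2],np.hypot(*(mk-c)[:2]),np.degrees(np.arctan2(*(mk-c)[1::-1])))
# white base in the top view / scene: left and right extremes
# yellow ring
a=cv2.imread('pics/top0.png');h2=cv2.cvtColor(a,cv2.COLOR_BGR2HSV)
for n,hh,roi in(('scene',h,(175,235,310,345)),('top',h2,(210,235,300,336))):
    r=roi;m=cv2.inRange(hh,(20,120,80),(34,255,255))[r[0]:r[1],r[2]:r[3]]
    ys,xs=np.nonzero(m); print(n,'yellow',xs.min()+r[2],xs.max()+r[2],ys.min()+r[0],ys.max()+r[0],len(xs)); print(('\n'.join(''.join('#' if v else '.' for v in row) for row in m)))
E
```

```text
(1, 2, 3, 0) [np.float64(0.0), np.float64(0.2), np.float64(0.0), np.float64(1.3)]
[[550.  166.  223.6]
 [591.6 109.4 151.6]
 [506.9  62.  223.4]
 [473.  119.3 279.1]]
axis [530.4 114.2 219.4] [55.4 61.4 57.2 57.6] [  69.3   -4.5 -114.2  174.9]
axis2 [528.5 114.8 219.4] [57.1 54.6 56.1 55.3] [  67.2  -24.3 -112.1  156.8]
mark px 172.97222222222223 287.5833333333333 36
mark [472.3  99.4  20. ]
dir [-0.98126259 -0.1926752 ] vec from axis [-56.23875664 -15.4252294 ] 58.315825047414044 -164.66204844346586
scene yellow 315 339 180 226 460
...................................
...................................
...................................
...................................
...................................
....................##.............
..................#####............
................#######............
..............#########............
..............##########...........
..............##########...........
..............#######..#...........
..............#####....#...........
..............######...............
..............#####................
..............#####..
[... 1854 characters left out ...]
..................................
....................................
....................############....
..................##############....
............####################....
........########################....
.......########################.....
.......####################.........
.......##############...............
........######......................
....................................
....................................
....................................
....................................
....................................
....................................
....................................
....................................
....................................
```

```bash
python3 - <<'E'
from h import *
T=[(144.2,179.8),(176.5,168.8),(187.8,199),(155.8,211)]; S=[(101.7,187.7),(137.3,169),(168.7,180.3),(133.3,202)]
# refine ball centres: dark blobs near guesses
def blob(n,uv,r):
    g=cv2.cvtColor(cv2.imread(f'pics/{n}0.png'),cv2.COLOR_BGR2GRAY).astype(float);x,y=map(round,uv)
    w=np.clip(60-g[y-r:y+r+1,x-r:x+r+1],0,None);Y,X=np.mgrid[y-r:y+r+1,x-r:x+r+1];return (X*w).sum()/w.sum(),(Y*w).sum()/w.sum()
for nm,TT,SS in(('hand',T,S),('blob',[blob('top',t,3) for t in T],[blob('scene',t,4) for t in S])):
    R=[two(s,t) for s,t in zip(SS,TT)];P=np.array([r[0] for r in R]);print(nm,P.round(1).tolist(),[r[1].round(1) for r in R])
    z=P[:,2].mean();Q=np.array([onz('top',t,z) for t in TT])
    for A in(P,Q):
        c=A.mean(0);th=np.degrees(np.arctan2(A[:,1]-c[1],A[:,0]-c[0]));print(c.round(1),np.hypot(*(A-c)[:,:2].T).round(1),th.round(1))
        v=np.array([472.3,99.4])-c[:2];print('  mark r',np.hypot(*v),np.degrees(np.arctan2(v[1],v[0])))
print('tabtop',two((329.3,184.3),(323.2,220.5)),onz('top',(323.2,220.5),124))
# ellipse of base rim (z=0) from scene
b=cv2.imread('pics/top0.png')
for uv in[(248.75,218),(276.75,213.75),(278,228.75),(250.5,231.75)]:
    u=(uv[0]+55+0,uv[1]);print(u)
C=[onz('top',((x-440)/4+295,y/4+170),26) for x,y in[(475,192),(587,175),(592,235),(482,247)]];C=np.array(C);print(C.round(),C.mean(0))
d=(C[1]-C[0])+(C[2]-C[3]);print('block long dir',np.degrees(np.arctan2(d[1],d[0])),np.linalg.norm(d)/2)
L=onz('scene',(20,310),0),onz('top',(92,172),0);print('lamp',L)
E
```

```text
hand [[550.0, 166.0, 223.6], [578.0, 92.2, 223.1], [506.9, 62.0, 223.4], [477.5, 135.8, 222.1]] [np.float64(0.0), np.float64(1.7), np.float64(0.0), np.float64(0.0)]
[528.1 114.  223. ] [56.4 54.4 56.2 55.1] [  67.2  -23.6 -112.1  156.7]
  mark r 57.691857233167994 -165.32784431740066
[528.  113.8 223. ] [56.8 54.4 55.8 55.1] [  67.2  -24.3 -112.1  156.8]
  mark r 57.56007318944874 -165.51360849123202
blob [[550.3, 165.5, 223.0], [580.5, 93.7, 221.9], [507.5, 61.2, 223.4], [478.4, 135.9, 221.5]] [np.float64(1.5), np.float64(1.1), np.float64(2.0), np.float64(0.5)]
[529.2 114.1 222.5] [55.6 55.2 57.1 55.3] [  67.7  -21.7 -112.3  156.7]
  mark r 58.714903574910956 -165.53511132923953
[529.3 114.3 222.5] [56.4 55.1 56.1 55.2] [  67.7  -22.7 -112.2  157.5]
  mark r 58.871451589881865 -165.35592549232013
tabtop (array([ 470.30675541, -267.22304045,  120.66320095]), np.float64(0.4203017590776081)) [ 470.21101336 -266.60268644  124.        ]
(303.75, 218)
(331.75, 213.75)
(333, 228.75)
(305.5, 231.75)
[[ 483. -225.   26.]
 [ 496. -304.   26.]
 [ 454. -308.   26.]
 [ 444. -230.   26.]] [ 469.33412095 -266.76867145   26.        ]
block long dir -81.36079826765948 79.13222693946547
lamp (array([598.33780346, 359.50456722,   0.        ]), array([606.96832894, 396.21058925,   0.        ]))
```

Measurements fit: axis (529,114), ball centres at z 223 (so H≈159), post radius 56, mark radius 58 at −165.4°, free hook at −67.6°, so it turns −98°. Ring tab (470,−267), block long side 79 mm.

Call:
drive_tool(targets=[[0.39, 0, 0, -50, 0], [0.39, 0, 0, -100, 0], [0.39, 40, 25, -100, 0], [0.39, 80, 50, -100, 0], [0.39, 120, 78, -100, 0], [0.39, 160, 105, -100, 0], [0.39, 200, 131, -100, 0], [0.39, 240, 158, -100, 0], [0.39, 280, 184, -100, 0], [0.39, 320, 210, -100, 0], [0.39, 360, 237, -100, 0], [0.39, 400, 263, -100, 0]])

```text
clock: 1.3
position: [500.7, 200.1, 331.1]
ee_rot: [0.985, -0.175, -0.0, 0.0]
contact_force: [0.1, 0.8, -0.1]
gripper_width: 26.2
grasp_force: 0.0
```

```bash
cat >> h.py <<'E'
def st():
    s=arm.read_state(); q=s['ee_rot']; from scipy.spatial.transform import Rotation as Ro
    M=Ro.from_quat(q).as_matrix(); return s,M,np.degrees(np.arctan2(M[1,0],M[0,0]))
def to(x,y,z,yaw=None):
    s,M,w=st(); d=M.T@(np.array([x,y,z])-s['position']); print('shift',d.round(1),'roll',None if yaw is None else round(((w-yaw)+90)%180-90,1))
def show():
    s,M,w=st(); print(round(s['clock'],2),s['position'].round(1),'yaw',round(w,1),'F',s['contact_force'].round(1),'w',round(s['gripper_width'],1),'g',round(s['grasp_force'],1),'j6',s['joints'][5].round(2))
E
python3 -c "
from h import *
show();to(580.6,92.2,300,-22.9)"
```

```text
1.3 [500.7 200.1 331.1] yaw -20.1 F [ 0.1  0.8 -0.1] w 26.2 g 0.0 j6 0.54
shift [112.2  73.8  31. ] roll 2.8
```

Call:
drive_tool(targets=[[0.39, 40, 26, 0, 1], [0.39, 80, 52, 10, 2.8], [0.39, 112.5, 74, 30, 2.8], [0.39, 112.5, 74, 50, 2.8], [0.39, 112.5, 74, 50, 2.8]])

```text
clock: 1.8
position: [578.9, 92.1, 277.2]
ee_rot: [0.98, -0.2, -0.004, 0.002]
contact_force: [-0.8, 1.0, -0.6]
gripper_width: 26.2
grasp_force: 0.0
```

```bash
python3 - <<'E'
from h import *
show();to(580.6,92.2,187,-22.9)
for n,r in(('scene',(100,220,80,210)),('top',(130,240,130,260))):
    im=arm.get_image(n);cv2.imwrite(f'pics/{n}1.png',im);globals()[n]=cv2.resize(im[r[0]:r[1],r[2]:r[3]],(390,int(390*(r[1]-r[0])/(r[3]-r[2]))),interpolation=2)
h=max(len(scene),len(top));pad=lambda a:np.pad(a,((0,h-len(a)),(0,0),(0,0)));cv2.imwrite('pics/c3.png',np.hstack([pad(scene),pad(top)]))
E
```

```text
1.8 [578.9  92.1 277.2] yaw -23.1 F [-0.8  1.  -0.6] w 26.2 g 0.0 j6 0.73
shift [ 2.1 -1.2 90.2] roll -0.2
```

View pics/c3.png

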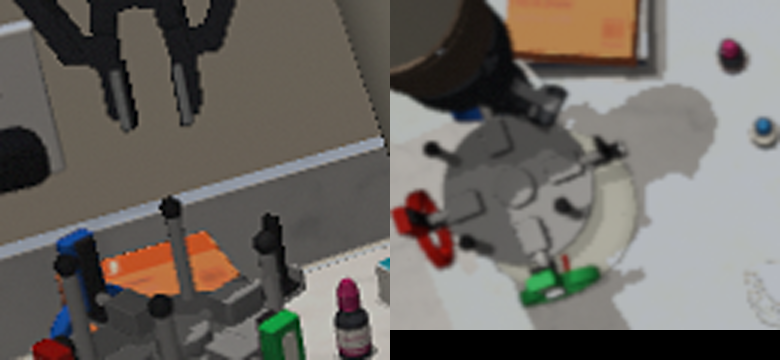

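The crop shows the fingers (tips at (125,130) and (185,125)) straddling the line that goes down to the far post's ball at (170,207). Descending.

Call:
drive_tool(targets=[[0.39, 1.5, -1, 20, 0], [0.39, 1.5, -1, 35, 0], [0.39, 1.5, -1, 50, 0], [0.39, 1.5, -1, 65, 0], [0.39, 1.5, -1, 80, 0], [0.39, 1.5, -1, 90, 0], [0.39, 1.5, -1, 90, 0]])

```text
clock: 2.6
position: [581.6, 94.8, 191.0]
ee_rot: [0.98, -0.198, -0.0, 0.0]
contact_force: [0.6, 0.6, -0.7]
gripper_width: 26.1
grasp_force: 0.0
```

```bash
python3 - <<'E'
from h import *
show()
# arc plan from commanded start pose: angle steps, radius 56 about axis
s,M,w=st()
p0=np.array([580.6,92.2]);ax=np.array([529,114.]);v=p0-ax
for a in range(8,105,8):
    t=np.radians(-a);r=np.array([[np.cos(t),-np.sin(t)],[np.sin(t),np.cos(t)]])@v+ax
    d=M.T@np.append(r-p0,0);print(a,d.round(1))
E
```

```text
2.6 [581.6  94.8 191. ] yaw -22.9 F [ 0.6  0.6 -0.7] w 26.1 g 0.0 j6 0.74
8 [-0.5  7.8  0. ]
16 [-2.2 15.4  0. ]
24 [-4.9 22.8  0. ]
32 [-8.5 29.7  0. ]
40 [-13.1  36.    0. ]
48 [-18.5  41.6   0. ]
56 [-24.7  46.4   0.1]
64 [-31.5  50.3   0.1]
72 [-38.7  53.3   0.1]
80 [-46.3  55.1   0.1]
88 [-54.1  56.    0.1]
96 [-61.9  55.7   0.1]
104 [-69.6  54.3   0.1]
```

Call:
drive_tool(targets=[[0.62, 0, 0, 2, 0], [0.62, 0, 0, 3, 0], [0.62, 0, 0, 3, 0], [0.62, -0.2, 4, 3, 4], [0.62, -0.5, 7.8, 3, 8], [0.62, -1.2, 11.6, 3, 12], [0.62, -2.2, 15.4, 3, 16], [0.62, -3.4, 19.2, 3, 20], [0.62, -4.9, 22.8, 3, 24], [0.62, -6.6, 26.3, 3, 28], [0.62, -8.5, 29.7, 3, 32], [0.62, -8.5, 29.7, 3, 32]])

```text
clock: 3.8
position: [564.2, 71.0, 189.0]
ee_rot: [0.887, -0.461, 0.002, -0.002]
contact_force: [3.8, 2.9, -2.0]
gripper_width: 16.3
grasp_force: 2.3
```

```bash
cat >> h.py <<'E'
def arc(yaw0,angs,ax=(529,114),r=56):
    s,M,w=st();ax=np.array(ax);f=lambda a:ax+r*np.array([np.cos(np.radians(a)),np.sin(np.radians(a))])
    print('tool ang',np.degrees(np.arctan2(*(s['position'][:2]-ax)[::-1])).round(1),'r',np.hypot(*(s['position'][:2]-ax)).round(1))
    for a in angs: d=M.T@np.append(f(a)-s['position'][:2],0);print([*d[:2].round(1),round(w-a,1)])
E
python3 -c "
from h import *
show();arc(0,range(-55,-125,-6))"
```

```text
3.8 [564.2  71.  189. ] yaw -54.9 F [ 3.8  2.9 -2. ] w 16.3 g 2.3 j6 0.2
tool ang -50.7 r 55.6
[np.float64(0.6), np.float64(4.2), np.float64(0.1)]
[np.float64(0.3), np.float64(10.1), np.float64(6.1)]
[np.float64(-0.7), np.float64(15.9), np.float64(12.1)]
[np.float64(-2.2), np.float64(21.5), np.float64(18.1)]
[np.float64(-4.3), np.float64(27.0), np.float64(24.1)]
[np.float64(-7.0), np.float64(32.2), np.float64(30.1)]
[np.float64(-10.2), np.float64(37.1), np.float64(36.1)]
[np.float64(-13.9), np.float64(41.7), np.float64(42.1)]
[np.float64(-18.0), np.float64(45.8), np.float64(48.1)]
[np.float64(-22.6), np.float64(49.5), np.float64(54.1)]
[np.float64(-27.5), np.float64(52.7), np.float64(60.1)]
[np.float64(-32.7), np.float64(55.3), np.float64(66.1)]
```

Call:
drive_tool(targets=[[0.62, 0.6, 4.2, 0, 1], [0.62, 0.3, 9.5, 0, 6], [0.62, -0.7, 15, 0, 12], [0.62, -2.2, 20.5, 0, 18], [0.62, -4.3, 26, 0, 23], [0.62, -6.5, 31.2, 0, 29], [0.62, -9.2, 35.7, 0, 34], [0.62, -12.5, 40, 0, 40], [0.62, -16, 44, 0, 45], [0.62, -20, 47.5, 0, 51], [0.62, -24.3, 50.7, 0, 56], [0.62, -28.5, 53.2, 0, 61]])

```text
clock: 5.0
position: [505.4, 63.6, 189.6]
ee_rot: [-0.53, 0.848, -0.001, 0.003]
contact_force: [6.6, -0.3, -1.5]
gripper_width: 16.4
grasp_force: 2.9
```

```bash
python3 - <<'E'
from h import *
show();arc(0,range(-116,-128,-2))
for n,r in(('scene',(150,310,80,220)),('top',(130,240,130,240))):
    im=arm.get_image(n);cv2.imwrite(f'pics/{n}2.png',im);globals()[n]=cv2.resize(im[r[0]:r[1],r[2]:r[3]],(390,int(390*(r[1]-r[0])/(r[3]-r[2]))),interpolation=2)
h=max(len(scene),len(top));pad=lambda a:np.pad(a,((0,h-len(a)),(0,0),(0,0)));cv2.imwrite('pics/c4.png',np.hstack([pad(scene),pad(top)]))
E
```

```text
5.0 [505.4  63.6 189.6] yaw -116.0 F [ 6.6 -0.3 -1.5] w 16.4 g 2.9 j6 -0.9
tool ang -115.1 r 55.7
[np.float64(0.3), np.float64(0.9), np.float64(-0.0)]
[np.float64(0.3), np.float64(2.8), np.float64(2.0)]
[np.float64(0.2), np.float64(4.8), np.float64(4.0)]
[np.float64(0.0), np.float64(6.7), np.float64(6.0)]
[np.float64(-0.2), np.float64(8.7), np.float64(8.0)]
[np.float64(-0.5), np.float64(10.6), np.float64(10.0)]
```

View pics/c4.png

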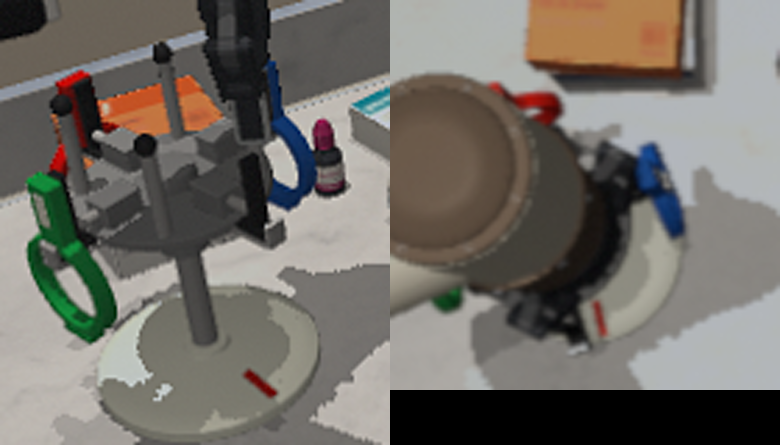

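The crop shows the three clear balls at (163,52), (62,103), (145,146), and the free hook's tip (275,235) nearly above the red mark (262,385).

```bash
python3 - <<'E'
from h import *
for x,y in[(163,52),(62,103),(145,146)]:
    p=onz('scene',(80+x/2.786,150+y/2.786),222.8);v=p[:2]-[529,114];a=np.degrees(np.arctan2(v[1],v[0]));print(p.round(1),np.hypot(*v).round(1),a.round(1),'post mod90 off',((a-(-165.4)-45+45)%90-45).round(1))
E
```

```text
[579.3  90.5 222.8] 55.5 -25.0 post mod90 off 5.4
[553.3 164.3 222.8] 55.9 64.2 post mod90 off 4.6
[476.3 138.1 222.8] 58.0 155.4 post mod90 off 5.8
```

Call:
drive_tool(targets=[[0.62, 0.3, 2, 0, 2], [0.62, 0.2, 4, 0, 4], [0.62, 0, 6, 0, 6], [0.62, 0, 7, 0, 6.5], [0.62, 0, 7, 0, 6.5]])

```text
clock: 5.6
position: [498.3, 66.1, 189.5]
ee_rot: [-0.483, 0.876, -0.001, 0.002]
contact_force: [4.5, 0.9, 0.0]
gripper_width: 16.4
grasp_force: 2.1
```

```bash
python3 - <<'E'
from h import *
show();arc(0,[-122])
g=arm.get_image('scene');cv2.imwrite('pics/scene3.png',g);g=cv2.cvtColor(g,cv2.COLOR_BGR2GRAY).astype(float)
g0=cv2.cvtColor(cv2.imread('pics/scene2.png'),cv2.COLOR_BGR2GRAY).astype(float)
for gg in(g0,g):
  for x,y in[(163,52),(62,103),(145,146)]:
    X0,Y0=round(80+x/2.786),round(150+y/2.786);
    for _ in range(4):
        Y,X=np.mgrid[Y0-4:Y0+5,X0-4:X0+5];w=np.clip(50-gg[Y,X],0,None);cx,cy=(X*w).sum()/w.sum(),(Y*w).sum()/w.sum();X0,Y0=round(cx),round(cy)
    p=onz('scene',(cx,cy),222.8);v=p[:2]-[529,114];a=np.degrees(np.arctan2(v[1],v[0]));print(round(cx,1),round(cy,1),p.round(1),np.hypot(*v).round(1),a.round(1),((a+165.4)%90-45).round(1))
E
```

```text
5.6 [498.3  66.1 189.5] yaw -122.3 F [4.5 0.9 0. ] w 16.4 g 2.1 j6 -1.02
tool ang -122.7 r 56.9
[np.float64(-0.9), np.float64(-0.7), np.float64(-0.3)]
137.6 169.3 [578.2  92.6 222.8] 53.6 -23.5 6.9
102.3 187.4 [551.8 164.7 222.8] 55.6 65.8 6.2
131.5 201.8 [478.5 138.2 222.8] 56.1 154.4 4.8
141.8 168.9 [574.8  85.8 222.8] 53.7 -31.6 -1.2
103.0 185.8 [556.5 162.1 222.8] 55.4 60.2 0.6
127.2 202.2 [481.5 144.5 222.8] 56.4 147.3 -2.3
```

Call:
drive_tool(targets=[[0.62, 0, -2.5, 0, 0], [0.62, 0, -2.5, -20, 0], [0.62, 0, -2.5, -60, 0], [0.62, 0, -2.5, -100, 0], [0.2, 0, -2.5, -100, 0], [0.0, 0, -2.5, -100, 0]])

```text
clock: 6.25
position: [497.5, 64.3, 288.3]
ee_rot: [-0.481, 0.877, 0.001, -0.001]
contact_force: [-0.8, 0.1, -0.2]
gripper_width: 42.5
grasp_force: 0.0
```

```bash
python3 -c "
from h import *
show();to(470.2,-267,200,-171.4);to(470.2,-267,89,-171.4)"
```

```text
6.25 [497.5  64.3 288.3] yaw -122.4 F [-0.8  0.1 -0.2] w 42.5 g 0.0 j6 -1.02
shift [ 294.1 -154.9   88.2] roll 49.0
shift [ 294.1 -155.1  199.2] roll 49.0
```

Call:
drive_tool(targets=[[0.0, 29, -15, 0, 5], [0.0, 59, -31, 0, 10], [0.0, 88, -46, 0, 15], [0.0, 118, -62, 0, 20], [0.0, 147, -77, 0, 25], [0.0, 176, -93, 0, 30], [0.0, 206, -108, 0, 35], [0.0, 235, -124, 10, 40], [0.0, 265, -140, 30, 45], [0.0, 294, -155, 60, 49], [0.0, 294, -155, 88, 49], [0.0, 294, -155, 88, 49]])

```text
clock: 7.45
position: [466.9, -266.0, 194.1]
ee_rot: [-0.073, 0.997, 0.003, -0.007]
contact_force: [-1.0, 1.3, -0.6]
gripper_width: 42.6
grasp_force: 0.0
```

```bash
python3 - <<'E'
from h import *
show();to(470.2,-267,89,-171.4)
im=arm.get_image('scene');cv2.imwrite('pics/scene4.png',im)
tp=arm.get_image('top');cv2.imwrite('pics/top4.png',tp)
a=cv2.resize(im[150:310,60:220],(480,480),interpolation=2);b=cv2.resize(tp[150:230,130:220],(300,267),interpolation=2);b2=cv2.resize(im[140:270,260:390],(300,213))
cv2.imwrite('pics/c5.png',np.hstack([a,np.vstack([b,b2])]))
E
```

```text
7.45 [ 466.9 -266.   194.1] yaw -171.6 F [-1.   1.3 -0.6] w 42.6 g 0.0 j6 -1.21
shift [ -4.5  -2.2 105. ] roll -0.2
```

View pics/c5.png

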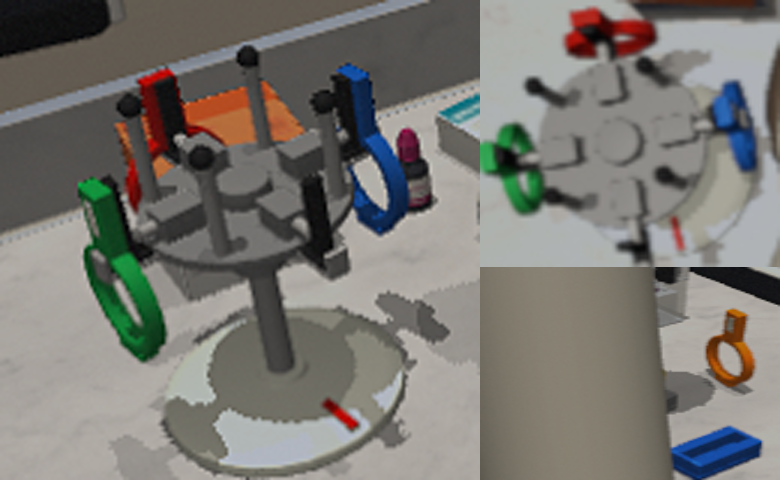

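The crops show the carousel standing with the free hook (tip at (336,258)) in line with the red mark (340,413); all four balls are visible in both views.

```bash
python3 - <<'E'
from h import *
show();to(470.2,-267,89,-171.4)
S=[(247,56),(130,104),(201,156),(322,102)];T=[(171,68),(57,87),(80,202),(190,177)]
def ref(n,x,y,r):
    gg=cv2.cvtColor(cv2.imread(f'pics/{n}4.png'),cv2.COLOR_BGR2GRAY).astype(float);Y,X=np.mgrid[round(y)-r:round(y)+r+1,round(x)-r:round(x)+r+1];w=np.clip(50-gg[Y,X],0,None);return (X*w).sum()/w.sum(),(Y*w).sum()/w.sum()
SS=[ref('scene',60+x/3,150+y/3,4) for x,y in S];TT=[(130+x/3.333,150+y/3.333) for x,y in T]
P=np.array([two(s,t)[0] for s,t in zip(SS,TT)]);print(P.round(1),[two(s,t)[1].round(1) for s,t in zip(SS,TT)])
Z=P[:,2].mean();A=[P]+[np.array([onz(n,u,Z) for u in U]) for n,U in(('scene',SS),('top',TT))]
for p in A:
    c=p.mean(0);v=(p-c)[:,:2];a=np.degrees(np.arctan2(v[:,1],v[:,0]));print(c.round(1),np.hypot(*v.T).round(1),a.round(1),((a+165.4)%90-45).round(1))
E
```

```text
7.55 [ 470.7 -266.6  199.4] yaw -171.4 F [-0.1  0.2  1.3] w 42.6 g 0.0 j6 -1.21
shift [ 1.000e-01 -5.000e-01  1.104e+02] roll -0.0
[[575.5  82.7 220.8]
 [559.4 160.7 222. ]
 [479.5 142.9 222. ]
 [498.3  65.5 221.9]] [np.float64(4.7), np.float64(1.2), np.float64(5.8), np.float64(3.7)]
[528.2 113.  221.7] [56.2 57.  57.1 56.1] [ -32.6   56.8  148.4 -122.2] [-2.2 -2.8 -1.2 -1.8]
[529.8 114.4 221.7] [54.9 55.8 56.4 56.1] [ -32.6   56.6  147.1 -121.8] [-2.2 -3.  -2.5 -1.4]
[527.3 111.1 221.7] [56.2 58.5 56.9 55.9] [ -33.3   57.   149.4 -122.3] [-2.9 -2.6 -0.2 -1.9]
```

Hook at −167.4°, within tolerance. Descend on the ring tab.

Call:
drive_tool(targets=[[0.0, 0, -0.5, 25, 0], [0.0, 0, -0.5, 50, 0], [0.0, 0, -0.5, 75, 0], [0.0, 0, -0.5, 95, 0], [0.0, 0, -0.5, 110, 0], [0.0, 0, -0.5, 110, 0], [0.3, 0, -0.5, 110, 0], [0.5, 0, -0.5, 110, 0], [0.7, 0, -0.5, 110, 0], [0.7, 0, -0.5, 110, 0], [0.7, 0, -0.5, 110, 0]])

```text
clock: 8.65
position: [473.1, -267.4, 92.3]
ee_rot: [-0.075, 0.997, -0.001, 0.002]
contact_force: [0.4, 1.0, 6.9]
gripper_width: 21.0
grasp_force: 59.4
```

```bash
python3 -c "
from h import *
show()"
```

```text
8.65 [ 473.1 -267.4   92.3] yaw -171.4 F [0.4 1.  6.9] w 21.0 g 59.4 j6 -1.21
```

Call:
drive_tool(targets=[[0.7, 0, 0, -8, 0], [0.7, 0, 0, -20, 0], [0.7, 0, 0, -40, 0], [0.7, 0, 0, -70, 0], [0.7, 0, 0, -110, 0], [0.7, 0, 0, -130, 0], [0.7, 0, 0, -130, 0], [0.7, 0, 0, -130, 0], [0.7, 0, 0, -130, 0]])

```text
clock: 9.55
position: [470.7, -266.9, 219.2]
ee_rot: [-0.074, 0.997, 0.001, -0.001]
contact_force: [0.7, 0.1, -0.6]
gripper_width: 20.6
grasp_force: 58.8
```

```bash
python3 -c "
from h import *
show();to(382.3,81.1,222,-167.4)"
```

```text
9.55 [ 470.7 -266.9  219.2] yaw -171.5 F [ 0.7  0.1 -0.6] w 20.6 g 58.8 j6 -1.21
shift [ 35.9 357.2  -2.2] roll -4.1
```

Call:
drive_tool(targets=[[0.7, 3, 35, 0, 0], [0.7, 7, 71, 0, -1], [0.7, 11, 107, 0, -1], [0.7, 14, 143, 0, -2], [0.7, 18, 179, 0, -2], [0.7, 21, 214, 0, -3], [0.7, 25, 250, 0, -4], [0.7, 29, 286, 0, -4], [0.7, 32, 322, 0, -4], [0.7, 36, 357, 0, -4], [0.7, 36, 357, 0, -4], [0.7, 36, 357, 0, -4]])

```text
clock: 10.75
position: [382.3, 80.8, 219.5]
ee_rot: [-0.11, 0.994, -0.001, -0.001]
contact_force: [0.0, -0.4, -1.1]
gripper_width: 21.0
grasp_force: 59.0
```

```bash
python3 - <<'E'
from h import *
for n in('scene','top'): cv2.imwrite(f'pics/{n}5.png',arm.get_image(n))
show()
im=cv2.imread('pics/scene5.png');tp=cv2.imread('pics/top5.png')
print(proj('scene',st()[0]['position']),proj('top',st()[0]['position']))
a=cv2.resize(im[130:330,60:280],(550,500),interpolation=2);b=cv2.resize(tp[160:280,150:220],(248,425))
cv2.imwrite('pics/c6.png',np.hstack([a,np.pad(b,((0,75),(0,0),(0,0)))]))
E
```

```text
10.85 [382.7  79.8 219.6] yaw -167.5 F [-0.6  0.2  0.1] w 21.0 g 59.0 j6 -1.98
[[189.98196241 219.69980052]] [[178.38373832 252.47736581]]
```

View pics/c6.png

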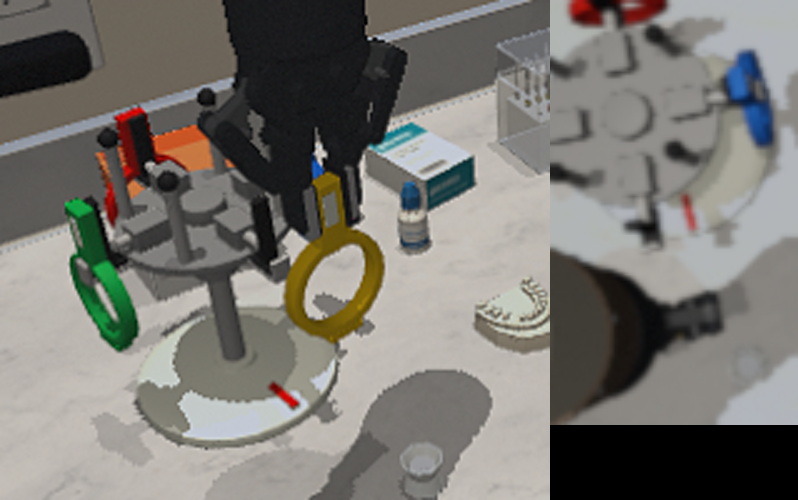

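The ring hangs upright in the fingers (tab (330,205), ring centre (335,285) in the crop), with the free hook tip at (275,262) next to it. Checking ring height against expectation.

```bash
python3 - <<'E'
from h import *
s,M,w=st();p=s['position'];n=M[:,0]
for nm,(x,y) in dict(tabtop=(325,176),hole_top=(338,248),hole_bot=(335,322),out_bot=(335,338),left=(287,290),right=(384,270)).items():
    c,d=ray('scene',(60+x/2.5,130+y/2.5));q=c+d*((p-c)@n)/(d@n);print(nm,(q-p).round(1),'lat',((q-p)@M[:,1]).round(1))
to(528.7-.976*125,113.8-.218*125,193,-167.4);to(528.7-.976*82,113.8-.218*82,193,-167.4)
E
```

```text
tabtop [ 1.1 -4.7 32.5] lat -4.9
hole_top [  1.5  -6.8 -21.6] lat -6.9
hole_bot [ -0.8   3.  -75. ] lat 3.2
out_bot [ -1.2   4.8 -87.3] lat 5.0
left [ -7.3  32.7 -31.4] lat 33.5
right [  8.5 -38.9 -57.1] lat -39.8
shift [-24.9   1.4  26.6] roll -0.1
shift [-67.9   1.4  26.5] roll -0.1
```

Call:
drive_tool(targets=[[0.7, 0, 1.4, 12, 0], [0.7, 0, 1.4, 23, 0], [0.7, -15, 1.4, 23, 0], [0.7, -30, 1.4, 23, 0], [0.7, -40, 1.4, 23, 0], [0.7, -46, 1.4, 23, 0], [0.7, -48, 1.4, 23, 0], [0.7, -48, 1.4, 23, 0], [0.7, -48, 1.4, 23, 0]])

```text
clock: 11.75
position: [429.2, 92.1, 197.3]
ee_rot: [-0.109, 0.994, -0.0, -0.0]
contact_force: [-0.5, -0.5, -0.8]
gripper_width: 21.0
grasp_force: 59.0
```

```bash
cat >> h.py <<'E'
def rad():
    s,M,w=st();v=s['position'][:2]-[528.7,113.8];u=np.array([-.976,-.218]);print('r',(v@u).round(2),'lat',(v@[.218,-.976]).round(2),'z',s['position'][2].round(2),'Frad',(s['contact_force'][:2]@u).round(2),'Ftool',(M.T@s['contact_force']).round(2))
E
python3 -c "
from h import *
show();rad()"
```

```text
11.75 [429.2  92.1 197.3] yaw -167.5 F [-0.5 -0.5 -0.8] w 21.0 g 59.0 j6 -1.94
r 101.82 lat -0.5 z 197.31 Frad 0.62 Ftool [ 0.62 -0.39  0.84]
```

Now in slow steps toward the pad.

Call:
drive_tool(targets=[[0.7, -3, 0, 1, 0], [0.7, -6, 0, 1, 0], [0.7, -8, 0, 1, 0], [0.7, -10, 0, 1, 0], [0.7, -12, 0, 1, 0], [0.7, -14, 0, 1, 0], [0.7, -14, 0, 1, 0], [0.7, -14, 0, 1, 0]])

```text
clock: 12.55
position: [443.3, 95.3, 196.3]
ee_rot: [-0.109, 0.994, -0.0, -0.0]
contact_force: [-0.5, 1.0, -0.8]
gripper_width: 21.1
grasp_force: 59.0
```

```bash
python3 -c "
from h import *
rad()"
```

```text
r 87.41 lat -0.58 z 196.25 Frad 0.3 Ftool [0.3  1.1  0.78]
```

Call:
drive_tool(targets=[[0.7, -1, 0, 0, 0], [0.7, -3, 0, 0, 0], [0.7, -5, 0, 0, 0], [0.7, -6, 0, 0, 0], [0.7, -6, 0, 0, 0], [0.7, -6, 0, 0, 0]])

```text
clock: 13.15
position: [448.7, 96.4, 196.1]
ee_rot: [-0.109, 0.994, -0.0, -0.0]
contact_force: [-3.0, -0.1, 1.3]
gripper_width: 21.2
grasp_force: 59.1
```

```bash
python3 -c "
from h import *
rad()"
```

```text
r 81.86 lat -0.43 z 196.15 Frad 2.94 Ftool [ 2.94  0.54 -1.29]
```

```bash
cat >> h.py <<'E'
def avg(n=8):
    F=[]
    for i in range(n): arm.get_image('top'); F.append(st()[1].T@arm.read_state()['contact_force'])
    rad(); print('avg Ftool',np.mean(F,0).round(2),'sd',np.std(F,0).round(2))
E
python3 -c "
from h import *
avg()"
```

```text
r 81.67 lat -0.47 z 196.16 Frad 3.51 Ftool [ 3.51 -0.29  0.01]
avg Ftool [ 3.48 -0.43 -0.13] sd [0.37 0.52 0.36]
```

Call:
drive_tool(targets=[[0.7, 1, 0, 0, 0], [0.7, 2, 0, 0, 0], [0.7, 3, 0, 0, 0], [0.7, 3, 0, 0, 0], [0.7, 3, 0, 0, 0]])

```text
clock: 14.05
position: [446.2, 96.0, 196.3]
ee_rot: [-0.109, 0.994, 0.0, 0.0]
contact_force: [-2.9, -1.7, -0.6]
gripper_width: 21.0
grasp_force: 59.1
```

```bash
python3 -c "
from h import *
avg()"
```

```text
r 84.4 lat -0.65 z 196.31 Frad 2.26 Ftool [ 2.25 -0.76  1.24]
avg Ftool [ 2.7  -0.88  0.95] sd [0.36 0.38 0.24]
```

Call:
drive_tool(targets=[[0.7, -1, 0, 0, 0], [0.7, -3, 0, 0, 0], [0.7, -5, 0, 0, 0], [0.7, -7, 0, 0, 0], [0.7, -7, 0, 0, 0], [0.7, -7, 0, 0, 0]])

```text
clock: 15.05
position: [452.9, 97.5, 196.3]
ee_rot: [-0.109, 0.994, -0.0, -0.0]
contact_force: [-4.0, -1.8, 0.1]
gripper_width: 20.7
grasp_force: 59.1
```

```bash
python3 -c "
from h import *
avg()"
```

```text
r 77.54 lat -0.58 z 196.27 Frad 4.97 Ftool [ 4.97 -1.11  0.32]
avg Ftool [ 4.37 -0.31  0.21] sd [0.4  0.45 0.33]
```

Spring law fits (0.25 N/mm): ring middle ≈ TCP radius + 2.8, now ≈ 80.4 mm, behind the tip with margin. Lower by feel.

Call:
drive_tool(targets=[[0.7, 0, 0, 2, 0], [0.7, 0, 0, 4, 0], [0.7, 0, 0, 6, 0], [0.7, 0, 0, 8, 0], [0.7, 0, 0, 10, 0], [0.7, 0, 0, 11, 0], [0.7, 0, 0, 12, 0], [0.7, 0, 0, 12, 0], [0.7, 0, 0, 12, 0]])

```text
clock: 16.35
position: [452.8, 97.5, 184.1]
ee_rot: [-0.109, 0.994, -0.0, -0.0]
contact_force: [-3.3, -1.5, 0.3]
gripper_width: 20.6
grasp_force: 59.2
```

```bash
python3 -c "
from h import *
avg(5)"
```

```text
r 77.59 lat -0.58 z 184.16 Frad 5.27 Ftool [5.27 0.12 1.29]
avg Ftool [4.71 0.38 0.38] sd [0.4  0.3  0.54]
```

Call:
drive_tool(targets=[[0.7, 0, 0, 0.8, 0], [0.7, 0, 0, 1.6, 0], [0.7, 0, 0, 2.4, 0], [0.7, 0, 0, 3, 0], [0.7, 0, 0, 3, 0]])

```text
clock: 17.1
position: [453.0, 97.5, 181.2]
ee_rot: [-0.109, 0.994, -0.0, -0.0]
contact_force: [-4.6, -0.4, 1.9]
gripper_width: 20.9
grasp_force: 59.2
```

```bash
python3 -c "
from h import *
avg(4)"
```

```text
r 77.45 lat -0.59 z 181.28 Frad 5.14 Ftool [ 5.14  0.36 -0.82]
avg Ftool [ 4.54  0.1  -1.04] sd [0.6  0.36 0.49]
```

Call:
drive_tool(targets=[[0.7, 0, 0, 0.5, 0], [0.7, 0, 0, 1, 0], [0.7, 0, 0, 1, 0]])

```text
clock: 17.6
position: [453.0, 97.5, 180.3]
ee_rot: [-0.109, 0.994, -0.0, -0.0]
contact_force: [-3.9, 0.0, 1.0]
gripper_width: 20.8
grasp_force: 59.2
```

```bash
python3 -c "
from h import *
avg(4)"
```

```text
r 77.48 lat -0.6 z 180.27 Frad 3.95 Ftool [ 3.95 -0.63 -0.99]
avg Ftool [ 4.05 -0.12 -1.03] sd [0.29 0.68 0.68]
```

Call:
drive_tool(targets=[[0.7, 0, 0, 0.5, 0], [0.7, 0, 0, 1, 0], [0.7, 0, 0, 1, 0]])

```text
clock: 18.1
position: [453.0, 97.5, 179.3]
ee_rot: [-0.109, 0.994, -0.0, -0.0]
contact_force: [-4.5, -0.3, 1.0]
gripper_width: 20.8
grasp_force: 59.2
```

```bash
python3 -c "
from h import *
avg(4)"
```

```text
r 77.48 lat -0.59 z 179.26 Frad 4.67 Ftool [ 4.67 -0.5  -1.  ]
avg Ftool [ 4.72 -0.43 -1.32] sd [0.07 0.28 0.35]
```

Call:
drive_tool(targets=[[0.7, 0, 0, 0.4, 0], [0.7, 0, 0, 0.7, 0], [0.7, 0, 0, 0.7, 0]])

```text
clock: 18.6
position: [453.0, 97.5, 178.6]
ee_rot: [-0.109, 0.994, -0.0, -0.0]
contact_force: [-4.6, -0.9, 1.0]
gripper_width: 21.2
grasp_force: 59.2
```

```bash
python3 -c "
from h import *
avg(4)"
```

```text
r 77.45 lat -0.59 z 178.58 Frad 4.83 Ftool [ 4.83 -0.1  -1.59]
avg Ftool [ 4.71 -0.02 -1.25] sd [0.36 0.23 0.46]
```

Call:
drive_tool(targets=[[0.7, 0, 0, 0.4, 0], [0.7, 0, 0, 0.7, 0], [0.7, 0, 0, 0.7, 0]])

```text
clock: 19.1
position: [453.0, 97.5, 177.9]
ee_rot: [-0.109, 0.994, 0.0, -0.0]
contact_force: [-5.1, -0.8, 1.4]
gripper_width: 21.0
grasp_force: 59.2
```

```bash
python3 -c "
from h import *
avg(4)"
```

```text
r 77.46 lat -0.6 z 177.86 Frad 3.99 Ftool [ 3.98 -1.3  -1.32]
avg Ftool [ 4.63  0.06 -1.41] sd [0.39 0.99 0.13]
```

Call:
drive_tool(targets=[[0.7, 0, 0, 0.4, 0], [0.7, 0, 0, 0.7, 0], [0.7, 0, 0, 0.7, 0]])

```text
clock: 19.6
position: [453.0, 97.5, 177.2]
ee_rot: [-0.109, 0.994, -0.0, 0.0]
contact_force: [-3.5, -1.0, 0.9]
gripper_width: 21.1
grasp_force: 59.2
```

```bash
python3 -c "
from h import *
avg(4)"
```

```text
r 77.47 lat -0.6 z 177.17 Frad 4.73 Ftool [ 4.73  0.11 -0.47]
avg Ftool [ 4.44  0.21 -1.33] sd [0.28 0.31 0.53]
```

Call:
drive_tool(targets=[[0.7, 0, 0, 0.4, 0], [0.7, 0, 0, 0.7, 0], [0.7, 0, 0, 0.7, 0]])

```text
clock: 20.1
position: [453.0, 97.5, 176.5]
ee_rot: [-0.109, 0.994, -0.0, -0.0]
contact_force: [-4.6, -0.9, 0.8]
gripper_width: 21.1
grasp_force: 59.2
```

```bash
python3 -c "
from h import *
avg(4)"
```

```text
r 77.47 lat -0.6 z 176.48 Frad 4.22 Ftool [ 4.22  0.79 -1.83]
avg Ftool [ 4.22  0.41 -1.03] sd [0.97 0.39 0.57]
```

Call:
drive_tool(targets=[[0.7, 0, 0, 0.4, 0], [0.7, 0, 0, 0.6, 0], [0.7, 0, 0, 0.6, 0]])

```text
clock: 20.6
position: [453.0, 97.5, 175.9]
ee_rot: [-0.109, 0.994, 0.0, 0.0]
contact_force: [-4.7, -1.1, 0.9]
gripper_width: 20.8
grasp_force: 59.2
```

```bash
python3 -c "
from h import *
avg(4)"
```

```text
r 77.43 lat -0.61 z 175.89 Frad 3.96 Ftool [ 3.96  0.27 -1.11]
avg Ftool [ 4.21  0.35 -1.31] sd [0.26 0.57 0.25]
```

Call:
drive_tool(targets=[[0.7, 0, 0, 0.4, 0], [0.7, 0, 0, 0.7, 0], [0.7, 0, 0, 0.7, 0]])

```text
clock: 21.1
position: [453.0, 97.5, 175.1]
ee_rot: [-0.109, 0.994, -0.0, -0.0]
contact_force: [-4.2, -1.1, 2.1]
gripper_width: 21.2
grasp_force: 59.3
```

```bash
python3 -c "
from h import *
avg(4)"
```

```text
r 77.48 lat -0.58 z 175.17 Frad 4.92 Ftool [ 4.92  0.07 -1.68]
avg Ftool [ 4.31 -0.04 -1.36] sd [0.71 0.38 0.83]
```

Call:
drive_tool(targets=[[0.7, 0, 0, 0.3, 0], [0.7, 0, 0, 0.6, 0], [0.7, 0, 0, 0.6, 0]])

```text
clock: 21.6
position: [453.0, 97.5, 174.7]
ee_rot: [-0.109, 0.994, 0.0, 0.0]
contact_force: [-4.8, -1.0, 1.6]
gripper_width: 21.1
grasp_force: 59.3
```

```bash
python3 -c "
from h import *
avg(4)"
```

```text
r 77.39 lat -0.59 z 174.71 Frad 4.77 Ftool [ 4.77  0.56 -2.78]
avg Ftool [ 5.17 -0.01 -2.6 ] sd [0.4  0.34 0.31]
```

Call:
drive_tool(targets=[[0.7, 0, 0, 0.3, 0], [0.7, 0, 0, 0.5, 0], [0.7, 0, 0, 0.5, 0]])

```text
clock: 22.1
position: [453.1, 97.5, 174.4]
ee_rot: [-0.109, 0.994, -0.0, 0.0]
contact_force: [-4.7, -0.6, 4.0]
gripper_width: 21.1
grasp_force: 59.4
```

```bash
python3 -c "
from h import *
avg(5)"
```

```text
r 77.36 lat -0.6 z 174.4 Frad 4.93 Ftool [ 4.93  0.4  -4.21]
avg Ftool [ 4.77  0.15 -3.7 ] sd [0.4  0.34 0.69]
```

Call:
drive_tool(targets=[[0.7, 0, 0, 0.3, 0], [0.7, 0, 0, 0.5, 0], [0.7, 0, 0, 0.5, 0]])

```text
clock: 22.65
position: [453.1, 97.5, 174.1]
ee_rot: [-0.109, 0.994, -0.0, 0.0]
contact_force: [-6.4, -0.7, 5.5]
gripper_width: 20.7
grasp_force: 59.6
```

```bash
python3 - <<'E'
from h import *
avg(5)
im=arm.get_image('scene');cv2.imwrite('pics/scene6.png',im)
cv2.imwrite('pics/c7.png',cv2.resize(im[160:290,90:220],(600,600),interpolation=2))
E
```

```text
r 77.37 lat -0.58 z 174.13 Frad 5.52 Ftool [ 5.52 -0.21 -5.4 ]
avg Ftool [ 5.65  0.02 -5.52] sd [0.48 0.36 0.76]
```

View pics/c7.png

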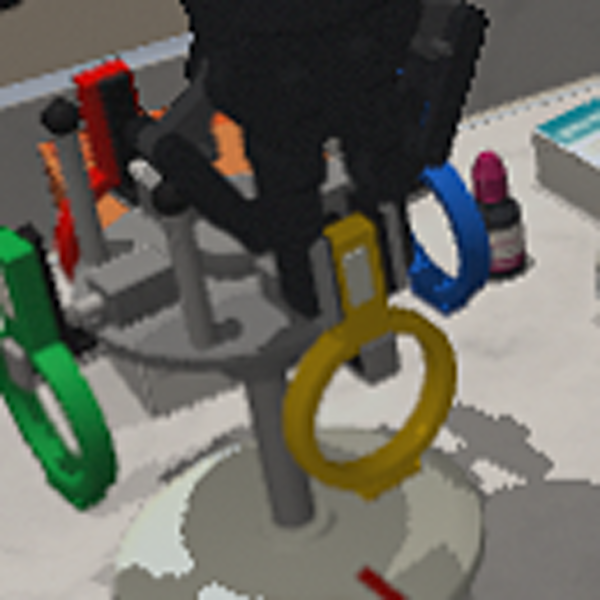

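The crop shows the ring's upper arc at (370,325) with a grey piece at (380,360) below it in the hole. I need to be sure the tip is outside the ring, so I compare predicted pixels.

```bash
python3 - <<'E'
from h import *
u=np.array([-.976,-.218]);l=np.array([.218,-.976])
def P(r,t,z): return np.append(np.array([528.7,113.8])+r*u+t*l,z)
def px(*a): return ((proj('scene',P(*a))[0]-[90,160])*4.615).round()
for H in(154,157,160):
    print(H,'tip top L/R r96',px(96,-7,H+8),px(96,7,H+8),'r92',px(92,-7,H+8),px(92,7,H+8),'tip bottom',px(96,-7,H-9),px(96,7,H-9))
z=arm.read_state()['position'][2]
for off in(18,20):
  for m in(80,102): print('off',off,'mid',m,'tabtop',px(m+6,-11,z-off+50),px(m+6,11,z-off+50),'saddle front',px(m+6,0,z-off),'hole bot front',px(m+6,0,z-off-54),'low bot',px(m+6,0,z-off-66))
# same hook in picture 4 (crop c5 scale 3, off 60,150)
q=lambda *a:((proj('scene',P(*a))[0]-[60,150])*3).round()
for H in(154,157,160): print('c5',H,q(96,-7,H+8),q(96,7,H+8),q(96,-7,H-9),q(96,7,H-9),'pad top',q(84,-6,H+50),q(84,6,H+50))
E
```

```text
154 tip top L/R r96 [370. 359.] [401. 341.] r92 [363. 354.] [395. 337.] tip bottom [376. 396.] [408. 379.]
157 tip top L/R r96 [368. 352.] [400. 335.] r92 [362. 347.] [394. 330.] tip bottom [375. 390.] [407. 372.]
160 tip top L/R r96 [367. 345.] [399. 328.] r92 [361. 341.] [393. 324.] tip bottom [374. 383.] [406. 366.]
off 18 mid 80 tabtop [325. 251.] [377. 225.] saddle front [372. 352.] hole bot front [392. 466.] low bot [396. 490.]
off 18 mid 102 tabtop [362. 275.] [414. 248.] saddle front [408. 377.] hole bot front [427. 492.] low bot [431. 517.]
off 20 mid 80 tabtop [326. 255.] [378. 229.] saddle front [372. 356.] hole bot front [393. 470.] low bot [397. 494.]
off 20 mid 102 tabtop [363. 280.] [415. 253.] saddle front [408. 381.] hole bot front [428. 496.] low bot [432. 521.]
c5 154 [330. 263.] [351. 252.] [335. 288.] [355. 276.] pad top [308. 191.] [326. 182.]
c5 157 [329. 259.] [350. 248.] [334. 283.] [354. 272.] pad top [307. 186.] [325. 177.]
c5 160 [329. 254.] [350. 243.] [333. 279.] [354. 268.] pad top [306. 182.] [324. 172.]
```

Tab and tip pixels match a ring middle at ~80 mm (not 102): the ring is behind the tip and bears on the seat with ~4–5 N. Now ease it outward to the tip before release so that it doesn't spring.

Call:
drive_tool(targets=[[0.7, 1, 0, 0, 0], [0.7, 2, 0, 0, 0], [0.7, 3, 0, 0, 0], [0.7, 4, 0, 0, 0], [0.7, 4.5, 0, 0, 0], [0.7, 4.5, 0, 0, 0]])

```text
clock: 23.55
position: [449.2, 96.8, 174.1]
ee_rot: [-0.109, 0.994, 0.0, 0.001]
contact_force: [-1.0, -1.7, 5.1]
gripper_width: 21.1
grasp_force: 59.6
```

```bash
python3 -c "
from h import *
avg(5)"
```

```text
r 81.28 lat -0.68 z 174.09 Frad 1.07 Ftool [ 1.06 -1.84 -5.49]
avg Ftool [ 1.47 -1.67 -5.28] sd [0.33 0.5  0.3 ]
```

Call:
drive_tool(targets=[[0.7, 0.5, 0, 0, 0], [0.7, 1, 0, 0, 0], [0.7, 1, 0, 0, 0]])

```text
clock: 24.1
position: [448.3, 96.6, 174.1]
ee_rot: [-0.109, 0.994, 0.0, 0.001]
contact_force: [-0.9, -1.1, 5.3]
gripper_width: 21.2
grasp_force: 59.6
```

```bash
python3 -c "
from h import *
avg(5)"
```

```text
r 82.22 lat -0.7 z 174.08 Frad 1.79 Ftool [ 1.78 -1.82 -5.59]
avg Ftool [ 1.47 -1.64 -5.21] sd [0.57 0.42 0.35]
```

Call:
drive_tool(targets=[[0.7, 0.5, 0, 0, 0], [0.7, 0.9, 0, 0, 0], [0.7, 0.9, 0, 0, 0]])

```text
clock: 24.65
position: [447.5, 96.4, 174.1]
ee_rot: [-0.109, 0.994, 0.0, 0.001]
contact_force: [-0.6, -0.7, 5.2]
gripper_width: 21.2
grasp_force: 59.6
```

```bash
python3 -c "
from h import *
avg(5)"
```

```text
r 83.04 lat -0.74 z 174.05 Frad 0.42 Ftool [ 0.41 -1.59 -5.11]
avg Ftool [ 1.05 -1.43 -4.92] sd [0.43 0.53 0.26]
```

Call:
drive_tool(targets=[[0.2, 0, 0, 0, 0], [0.0, 0, 0, 0, 0], [0.0, 0, 0, 0, 0], [0.0, 0, 0, 0, 0]])

```text
clock: 25.3
position: [446.6, 96.2, 173.3]
ee_rot: [-0.109, 0.994, 0.0, -0.0]
contact_force: [0.3, -0.1, -0.6]
gripper_width: 42.6
grasp_force: 0.0
```

```bash
python3 -c "
from h import *
show();avg(3)"
```

```text
25.3 [446.6  96.2 173.3] yaw -167.5 F [ 0.3 -0.1 -0.6] w 42.6 g 0.0 j6 -1.92
r 83.88 lat -0.64 z 173.47 Frad 0.22 Ftool [ 0.22 -0.14 -0.01]
avg Ftool [ 0.14  0.   -0.1 ] sd [0.26 0.16 0.07]
```

Call:
drive_tool(targets=[[0.0, 0, 0, -10, 0], [0.0, 0, 0, -25, 0], [0.0, 0, 0, -50, 0], [0.0, 0, 0, -80, 0], [0.0, 30, 0, -100, 0], [0.0, 70, 0, -100, 0], [0.0, 70, -40, -100, 0], [0.0, 70, -80, -100, 0], [0.0, 70, -120, -100, 0], [0.0, 70, -120, -100, 0], [0.0, 70, -120, -100, 0]])

```text
clock: 26.55
position: [404.5, -36.9, 274.1]
ee_rot: [-0.108, 0.994, 0.0, 0.0]
contact_force: [-0.6, 0.6, 0.0]
gripper_width: 42.4
grasp_force: 0.0
```

```bash
python3 - <<'E'
from h import *
show()
im=arm.get_image('scene');tp=arm.get_image('top')
a=cv2.resize(im[150:310,60:220],(480,480),interpolation=2);b=cv2.resize(tp[150:240,130:220],(300,300),interpolation=2)
cv2.imwrite('pics/c8.png',np.hstack([a,np.pad(b,((0,180),(0,0),(0,0)))]))
E
```

```text
26.55 [404.5 -36.9 274.1] yaw -167.6 F [-0.6  0.6  0. ] w 42.4 g 0.0 j6 -1.67
```

View pics/c8.png

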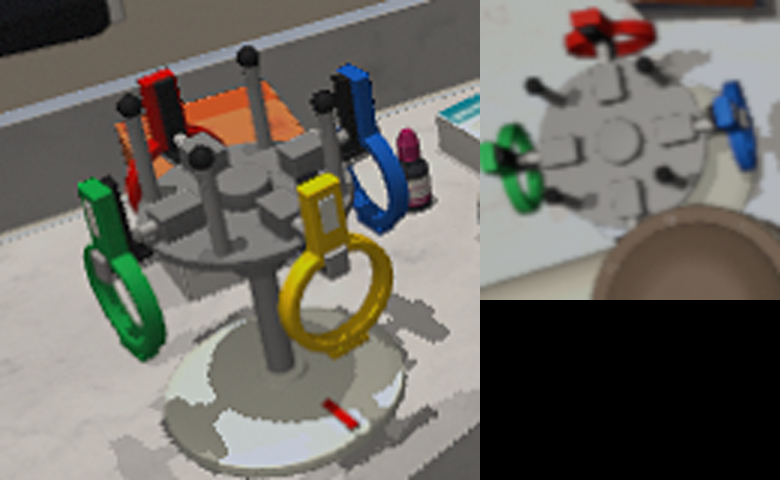

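The yellow ring hangs upright on the front hook. The tip at (336,260) lies in front of it, as on the green ring, above the red mark (340,413), and the arm is clear. Handing in.

```bash
python3 -c "
from bench import arm
print(arm.job_done())"
```

```text
the job is handed in; nothing more can be done
None
```

I turned the free hook to the front mark, hung the yellow ring on it tab up behind the tip, released it with the arm clear, and handed the job in at about 27 s; the judge's result was not shown to me.

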